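Push the order pad home into its corner rail

ROBOT

A 6-joint arm with a two-finger parallel gripper is mounted at the origin on a cart in front of the work surface, level with it; the furniture and walls round the work are solid. World frame = base frame: x ahead of the robot, y to its left, z up, the work surface at z = 0. Lengths are in m, angles in rad, forces in N, time in s.
With the tool pointing down it reaches from about 0.375 to 0.975 m from the base axis. Payload 3.8 kg.
Tool frame: the origin (TCP) lies at the very end of the fingers, on their centre line; the grasp point (between the pads) lies 19 mm behind it; z points along the fingers, y is the line along which they close (so a half turn about z gives the same grasp; the last joint's range is limited). The gripper opens to 85 mm and grips with 20 to 120 N. Pads are 22 mm wide; open, the fingers measure 114 mm over their backs; the gripper's body (76 mm by 85 mm) begins 54 mm behind the grasp point. The pads swing forward as they close: fully open they stand 13 mm farther back than shut.
Start: joints at [-1.241, 0.264, 1.604, -0, 1.274, -0.037], TCP at [0.242, -0.63, 0.231] pointing down, gripper open.
Joint ranges: [-2.63, 2.63], [-0.94, 2.18], [0.31, 2.57], [-1.31, 4.45], [0, 2.66], [-2.55, 2.55]. Speed limits (rad/s): [2.57, 2.57, 3.14, 3.14, 3.14, 3.14].

INTERFACE

Orientations are given as a rotation vector (axis times angle).
In Python, from workcell import monitor, viewer, job gives the robot as it stands. The module is installed in compiled form; this text tells all that it offers.
- The arm moves only by the tool step_arm, never from a script. Its argument "series" is one flat list of numbers, 4 for each row, row after row: the shift along the tool's x, y, z in m, then the turn about the tool's z in rad. A call has 1 to 8 rows; each row is the pose to reach, as a shift and turn from the pose commanded when the call began, along the tool's axes at that moment; what a row does not reach only later rows make up. A row lasts 1/8 s, in which the tool goes at most 62.5 mm and 10.7 degrees, less where a joint would pass 70% of its speed; a pose out of reach is approached as far as the arm can. A call with a gripper value outside its range is refused whole. "gripper" is the opening, from 0 (shut) to 1 (fully open), set as the call begins (left out, the last holds). The fingers move at their own pace and stop on an object; "newtons" is the grip in N (left out, the last holds). Time passes only in rows, so rows that repeat a pose let the fingers close. It gives the time, the measured TCP pose, the force, the opening and the grip force at its end, in the units of the state.
- monitor.read_state(): the state, without advancing time (a new reading comes with each control period).
- viewer.read_camera(name): name is "scene" or "side" or "wrist"; returns a dict with "image" (384x512x3 uint8, red, green, blue), "intrinsics" (3x3 intrinsics, pixels), "distortion" ([k1, k2, p1, p2, k3] as OpenCV has them; the pictures are not rectified), "T" (4x4, takes a point from camera to world coordinates); the wrist camera has in their place "hand_eye" (4x4, takes a point from camera to tool coordinates, whose origin is the TCP and whose axes are the flange's). Camera axes: x right, y up, looking along -z (the intrinsics and any distortion apply to the point x, -y, -z); pixel columns grow to the right and rows downward; lengths in m; the calibration is good to about 2 mm. A picture is of the moment at which its call begins: read the wrist's pose just before it. There is no depth.
- job.finish_job(): hands the job in; it is judged then, once.
Trained networks look in a picture, given as the dict that the camera call returned (one of the last four; its "shot" number tells which), for a name from the list of things; names that differ only in an ending like _2 or _b are one class to them, and where a whole thing is asked for, a point or a joint stands for the part that bears it (a point fixed in the world has none). Each returns a list of dicts, best first, with "score" (0 to 1); they miss things now and then, are a little off and sometimes report something else, mostly with a low value. They report only what shows in the picture. A call takes as long as a camera call. They do not tell look-alikes from the thing itself.
- viewer.boxes_of(picture, label): "extent" ([centre column, centre row, width, height] in pixels, round what is visible of it).
- viewer.spot_point(picture, label): "point" ([column, row] in pixels: a listed point, or the origin of a listed thing).
The state is a dict: "time": time; "q": joint angles; "joint_vel": joint speeds; "joint_torque": joint torques, N m; "tool_pos": TCP position; "tcp_rot": TCP orientation; "wrist_force": force on the tool from outside, world axes, zero at the start; "torque": the same for the moment, N m; "width": opening from 0.0 (shut) to 1.0 (fully open); "grip_force": force on a finger pad.
Only numpy, scipy, OpenCV 4.12 (cv2) and the standard library are available. Lean on these libraries where they do the work, as an engineer would, in place of code of your own. Each camera call takes 0.05 s, during which the arm holds its last target. There are 200 camera calls.

TASK

Push the order pad along the counter with the fingertips until it sits squarely in the steel corner rail: one long edge flush against the long rail and one end flush against the short rail. Do not pick the pad up or tilt it, leave it lying flat, and leave the jars, the shaker, the grinder, the bell, the bowl and the glass of toothpicks where they stand.

Things in the scene. Friction and masses are not known exactly. Their poses are not given: they have to be found in the camera images.
- order_pad: Purple spiral-bound order pad lying flat: a stiff block 148 mm long, 92 mm wide, 11 mm thick (the wire spiral along one long edge stands 14 mm high). Origin: centre of its underside; own x along its length, own y across it to the spiral edge, which starts roughly toward the robot. Slides when pushed at an edge with 1 to 2 N. Home: origin 46 mm from the long rail, 74 mm from the short one.
- corner_rail: Fixed steel corner rail: two upright strips at a right angle, 6 mm thick, 22 mm high. Origin: inner corner, at counter height. The long rail runs 180 mm along its own -y, inner face x = 0 facing -x (toward the robot); the short rail 100 mm along its own -x, inner face y = 0 facing -y. A 3 mm high flange reaches 20 mm outside; bare counter inside.
- spice_jar_a: Spice jar with a brown lid, 41 mm across, 105 mm tall, behind the long rail; origin at the centre of its underside. To be left alone.
- spice_jar_b: Spice jar with a black lid, 41 mm across, 105 mm tall, behind the long rail; origin at the centre of its underside. To be left alone.
- cheese_shaker: Glass cheese shaker with a metal top, 44 mm across, 90 mm tall, behind the long rail; origin at the centre of its underside. To be left alone.
- grinder: Salt grinder with a pale cap, 44 mm across, 124 mm tall, outside the short rail; origin at the centre of its underside. To be left alone.
- call_bell: Counter bell, 75 mm across, 60 mm tall, beyond the near end of the short rail; origin at the centre of its underside. To be left alone.
- ramekin: White ramekin bowl, 80 mm across, 36 mm tall, to the right of the pad on the near side; origin at the centre of its underside. To be left alone.
- toothpick_glass: Tumbler of toothpicks, 62 mm across, 72 mm tall, on the near side of the counter; origin at the centre of its underside. To be left alone.
Things that resemble listed ones, but are neither listed nor needed, are in the scene too. What is shaped like the order_pad but green is not meant.

How it is judged:
By the outcome, as a careful person would: the job done as asked, in the order asked, and still so for the second after the job is handed in, with the robot touching nothing.
It also fails if it takes over 42 s, if anything falls off the work surface, if the arm or the gripper's body presses on something with over 40 N, if the wrist force passes 120 N, or if a joint passes its speed limit or range.

## Working session

There is one attempt and no reset: what is moved stays moved. The work goes in short steps, Python scripts to look and compute and a tool call to move; the robot and the scene stay as the last step left them, time stands still between calls to the robot, and variables do not carry over. Pictures are saved under pics/ and viewed, at most 10 in all, crops included, and the job is handed in when it is done.

Besides the shell and the picture viewer there is one more tool, called after ">>>" as name(argument=value, ...) on one line, values as JSON. step_arm: Moves the arm, as the interface text tells. Its arguments: {"type":"object","properties":{"series":{"type":"array"},"gripper":{"type":"number"},"newtons":{"type":"number"}},"required":["series"]}

```bash
mkdir -p pics; cat > h.py <<'E'
import numpy as np, cv2
from workcell import monitor, viewer, job
from scipy.spatial.transform import Rotation as R
def T_of(p):
    if "T" in p: return np.array(p["T"])
    s=p["state"]; T=np.eye(4); T[:3,:3]=R.from_rotvec(s["tcp_rot"]).as_matrix(); T[:3,3]=s["tool_pos"]
    return T@np.array(p["hand_eye"])
def shoot(n):
    s=monitor.read_state(); p=viewer.read_camera(n); p["state"]=s; return p
def px2w(p,uv,z=0.):
    uv=np.array(uv,float).reshape(-1,1,2)
    n=cv2.undistortPoints(uv,np.array(p["intrinsics"]),np.array(p["distortion"])).reshape(-1,2)
    T=T_of(p); d=np.c_[n[:,0],-n[:,1],-np.ones(len(n))]@T[:3,:3].T
    return T[:3,3]+d*((z-T[2,3])/d[:,2])[:,None]
def w2px(p,X):
    T=np.linalg.inv(T_of(p)); c=np.array(X,float).reshape(-1,3)@T[:3,:3].T+T[:3,3]
    c=c*[1,-1,-1]
    return cv2.projectPoints(c,np.zeros(3),np.zeros(3),np.array(p["intrinsics"]),np.array(p["distortion"]))[0].reshape(-1,2)
def save(p,f): cv2.imwrite("pics/"+f,cv2.cvtColor(p["image"],cv2.COLOR_RGB2BGR))
E
python3 - <<'E'
from h import *
print(monitor.read_state())
for n in ["scene","side"]:
    p=shoot(n); save(p,n+"0.png"); print(n,T_of(p)[:3,3].round(3))
    for l in "order_pad corner_rail spice_jar_a cheese_shaker grinder call_bell ramekin toothpick_glass".split():
        for d in viewer.spot_point(p,l)[:3]: print(l,round(d["score"],2),np.round(d["point"]),px2w(p,d["point"])[0].round(3))
E
```

```text
{'time': 0.0, 'q': array([-1.24092313e+00,  2.64777255e-01,  1.60536548e+00, -2.87163718e-05,
        1.27368946e+00, -3.68989935e-02]), 'joint_vel': array([0.00188655, 0.00080784, 0.0006825 , 0.00036444, 0.00074398,
       0.00076171]), 'joint_torque': array([-1.04717976e-03, -5.15119064e+01, -3.67315471e+01, -1.42605204e-04,
        1.27992526e-02, -2.43793657e-06]), 'tool_pos': array([ 0.24181321, -0.62942422,  0.22995038]), 'tcp_rot': array([-3.08673700e+00, -5.72510323e-01,  5.55745643e-04]), 'wrist_force': array([ 0.17074102, -0.51440169, -0.37333563]), 'torque': array([-0.01842469,  0.04337982, -0.03220058]), 'grip_force': 0.0, 'width': 0.9951173223459907}
scene [-0.486  0.723  0.685]
order_pad 0.88 [238. 210.] [0.543 0.141 0.   ]
order_pad 0.8 [293. 243.] [0.327 0.106 0.   ]
corner_rail 0.88 [173. 212.] [0.632 0.3   0.   ]
spice_jar_a 0.81 [181. 194.] [0.716 0.238 0.   ]
spice_jar_a 0.76 [170. 202.] [0.687 0.285 0.   ]
cheese_shaker 0.54 [202. 188.] [0.719 0.166 0.   ]
grinder 0.97 [162. 224.] [0.588 0.35  0.   ]
call_bell 0.79 [186. 241.] [0.479 0.332 0.   ]
ramekin 0.53 [169. 202.] [0.691 0.288 0.   ]
ramekin 0.24 [163. 222.] [0.595 0.346 0.   ]
side [0.527 1.072 0.849]
order_pad 0.91 [248. 220.] [0.547 0.152 0.   ]
order_pad 0.91 [331. 206.] [ 0.331  0.096 -0.   ]
corner_rail 0.6 [213. 262.] [0.627 0.295 0.   ]
spice_jar_a 0.84 [182. 258.] [0.7   0.285 0.   ]
spice_jar_a 0.52 [178. 244.] [0.714 0.238 0.   ]
cheese_shaker 0.74 [182. 221.] [0.714 0.16  0.   ]
grinder 0.66 [216. 284.] [0.616 0.362 0.   ]
grinder 0.64 [180. 222.] [0.719 0.163 0.   ]
call_bell 0.8 [278. 278.] [ 0.478  0.342 -0.   ]
ramekin 0.92 [294. 144.] [ 0.415 -0.195  0.   ]
ramekin 0.39 [176. 241.] [0.722 0.23  0.   ]
toothpick_glass 0.93 [298. 169.] [ 0.41  -0.065  0.   ]
```

```bash
python3 - <<'E'
import cv2
a=cv2.imread("pics/side0.png")[110:320,140:380]
cv2.imwrite("pics/side0c.png",cv2.resize(a,None,fx=2.8,fy=2.8,interpolation=cv2.INTER_CUBIC)[:600])
E
```

```text
(no output)
```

View pics/side0c.png

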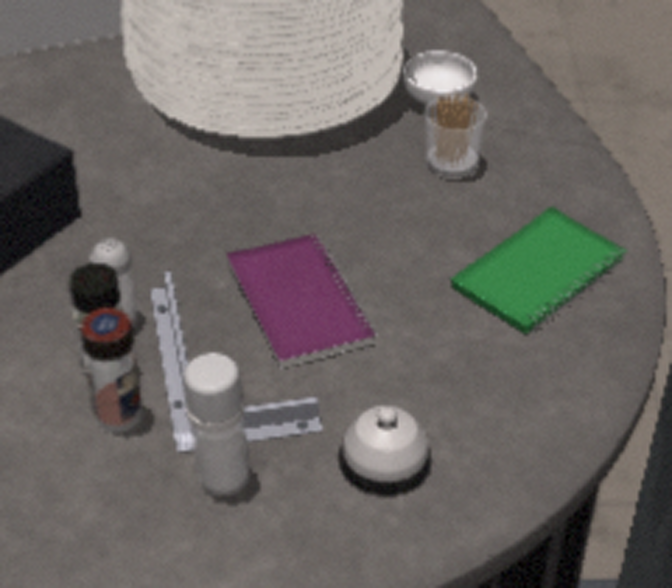

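View pics/scene0.png

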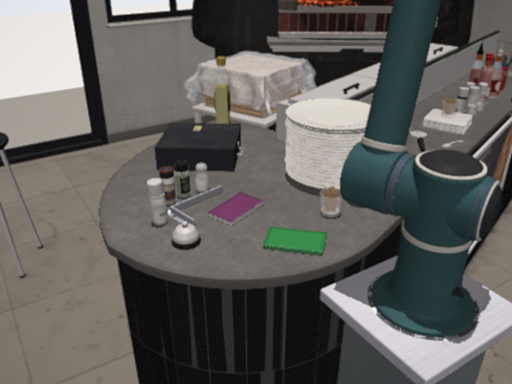

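The side crop shows the purple pad at about full-image pixel (247,217), its spiral toward the robot (right edge). The rail corner is near (213,262) behind the grinder. The tall plate stack sits at (235,130). The scene view agrees: pad (237,208), rail (195,205), green look-alike (295,240).

```bash
python3 - <<'E'
from h import *
p=shoot("side")
o=np.array([140,110])
for nm,c in dict(stackfront=(265,130),stackL=(128,60),stackR=(398,75)).items():
    print(nm,px2w(p,o+np.array(c)/2.8)[0].round(3))
for nm,c in dict(p1=(230,255),p2=(313,237),p3=(372,340),p4=(282,362)).items():
    print(nm,px2w(p,o+np.array(c)/2.8,0.011)[0].round(3))
q=shoot("scene")
for nm,c in dict(front=(322,188),left=(285,165),topL=(286,113),topF=(330,125)).items():
    print(nm,px2w(q,c)[0].round(3),px2w(q,c,.2)[0].round(3))
s=monitor.read_state(); print(R.from_rotvec(s["tcp_rot"]).as_matrix().round(3)); print(shoot("wrist")["hand_eye"].round(3))
E
```

```text
stackfront [ 0.593 -0.124  0.   ]
stackL [ 0.755 -0.259  0.   ]
stackR [ 0.449 -0.233  0.   ]
p1 [0.617 0.092 0.011]
p2 [0.54  0.065 0.011]
p3 [0.487 0.204 0.011]
p4 [0.564 0.232 0.011]
front [ 0.522 -0.146  0.   ] [0.227 0.108 0.2  ]
left [ 0.721 -0.147  0.   ] [0.368 0.107 0.2  ]
topL [ 1.165 -0.464  0.   ] [ 0.682 -0.117  0.2  ]
topF [ 0.944 -0.53   0.   ] [ 0.526 -0.164  0.2  ]
[[ 0.933  0.359  0.   ]
 [ 0.359 -0.933 -0.   ]
 [-0.     0.    -1.   ]]
[[ 0.001  0.96   0.279  0.07 ]
 [ 1.    -0.    -0.001 -0.001]
 [-0.001  0.279 -0.96  -0.142]
 [ 0.     0.     0.     1.   ]]
```

>>> step_arm(series=[0.032, -0.044, -0.004, 0, 0.064, -0.088, -0.008, 0, 0.096, -0.132, -0.012, 0, 0.128, -0.176, -0.016, 0, 0.16, -0.22, -0.02, 0, 0.192, -0.264, -0.024, 0, 0.224, -0.305, -0.028, 0], gripper=0.6)

```text
time: 1.92
tool_pos: [0.342, -0.2634, 0.2597]
tcp_rot: [3.088, 0.572, 0.001]
wrist_force: [0.5, -0.7, 0.3]
width: 0.603
grip_force: 0.0
```

>>> step_arm(series=[0.032, -0.044, -0.004, 0, 0.064, -0.088, -0.008, 0, 0.096, -0.132, -0.012, 0, 0.128, -0.176, -0.016, 0, 0.16, -0.22, -0.02, 0, 0.192, -0.264, -0.024, 0, 0.224, -0.305, -0.028, 0])

```text
time: 2.8
tool_pos: [0.4417, 0.102, 0.2879]
tcp_rot: [3.088, 0.574, 0.002]
wrist_force: [0.6, -0.5, -0.3]
width: 0.599
grip_force: 0.0
```

>>> step_arm(series=[0.05, -0.008, 0, 0, 0.1, -0.015, 0, 0, 0.15, -0.022, 0, 0, 0.2, -0.03, 0, 0, 0.2, -0.03, 0, 0, 0.2, -0.03, 0, 0])

```text
time: 3.55
tool_pos: [0.6169, 0.1995, 0.2868]
tcp_rot: [3.089, 0.573, -0.002]
wrist_force: [0.1, 0.4, -0.1]
width: 0.602
grip_force: 0.0
```

```bash
python3 - <<'E'
from h import *
p=shoot("wrist"); np.save("w1.npy",p,allow_pickle=True); save(p,"w1.png"); s=p["state"]; print(s["time"],s["tool_pos"],s["tcp_rot"])
for l in "order_pad corner_rail".split():
    for d in viewer.spot_point(p,l)[:3]: print(l,round(d["score"],2),np.round(d["point"]),px2w(p,d["point"])[0].round(3))
E
```

```text
3.55 [0.61689281 0.199516   0.28675348] [ 3.08853396e+00  5.73235045e-01 -2.47930813e-03]
order_pad 0.77 [279. 209.] [0.551 0.143 0.   ]
order_pad 0.7 [255. 323.] [0.327 0.099 0.   ]
corner_rail 0.93 [204. 129.] [0.629 0.297 0.   ]
corner_rail 0.59 [357. 318.] [ 0.404 -0.071 -0.   ]
```

View pics/w1.png

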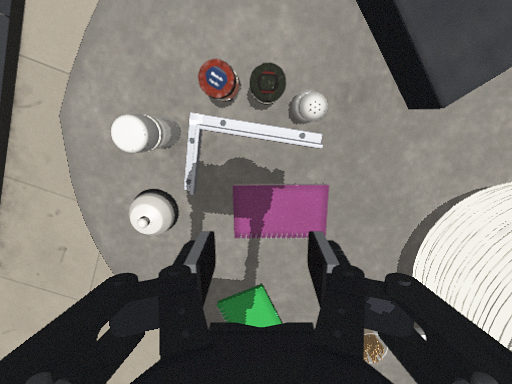

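The wrist view shows the pad spanning (233..328, 184..238) with the spiral at its lower edge. The rail corner is near (203,130), its long arm runs to (322,142) and its short arm to (190,190).

```bash
python3 - <<'E'
import cv2
a=cv2.imread("pics/w1.png")[105:255,170:345]
cv2.imwrite("pics/w1c.png",cv2.resize(a,None,fx=4,fy=4,interpolation=cv2.INTER_CUBIC))
E
```

```text
(no output)
```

View pics/w1c.png

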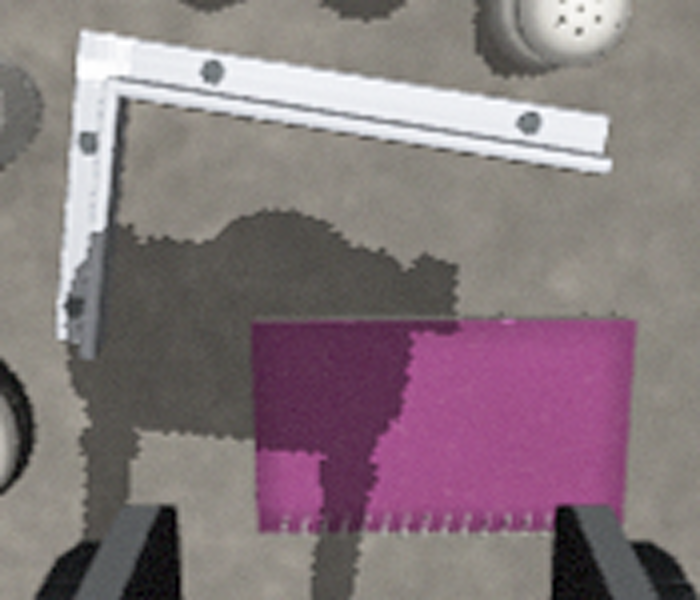

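```bash
python3 - <<'E'
from h import *
p=np.load("w1.npy",allow_pickle=True).item()
print("cam",T_of(p)[:3,3].round(3))
f=lambda c,z:px2w(p,[170+c[0]/4-.375,105+c[1]/4-.375],z)[0]
for z in (0,.022):
    a,b,c=f((120,97),z),f((610,172),z),f((97,357),z)
    print(z,a.round(4),b.round(4),c.round(4),np.linalg.norm(a-b),np.linalg.norm(a-c),np.degrees(np.arctan2(*(a-b)[1::-1])),np.degrees(np.arctan2(*(a-c)[1::-1])))
P=[f(c,.011) for c in((253,322),(636,321),(624,532),(261,532))]
P[2]=f((624,532),.013);P[3]=f((261,532),.013)
print(np.round(P,4)); 
for i in range(4): d=P[(i+1)%4]-P[i]; print(np.linalg.norm(d).round(4),np.degrees(np.arctan2(d[1],d[0])).round(2))
print("c",np.mean(P,0))
s=p["state"];print(R.from_rotvec(s["tcp_rot"]).as_matrix().round(3))
E
```

```text
cam [0.682 0.225 0.428]
0 [0.6266 0.3027 0.    ] [0.6673 0.1189 0.    ] [0.5258 0.2806 0.    ] 0.1882470625486133 0.1031766740509413 102.4939164382092 12.360403095786873
0.022 [0.6295 0.2987 0.022 ] [0.6681 0.1244 0.022 ] [0.5338 0.2778 0.022 ] 0.17857871348175258 0.09787753106949594 102.49391643820918 12.36040309578688
[[0.5651 0.2269 0.011 ]
 [0.6189 0.0882 0.011 ]
 [0.5365 0.0558 0.013 ]
 [0.4832 0.1943 0.013 ]]
0.1487 -68.79
0.0886 -158.51
0.1484 111.05
0.0882 21.69
c [0.55094839 0.14130244 0.012     ]
[[ 0.933  0.359 -0.001]
 [ 0.359 -0.933 -0.001]
 [-0.002  0.    -1.   ]]
```

>>> step_arm(series=[-0.058, 0.004, 0, 0.05, -0.116, 0.009, 0, 0.1, -0.174, 0.013, 0, 0.151, -0.174, 0.013, 0.055, 0.151, -0.174, 0.013, 0.11, 0.151, -0.174, 0.013, 0.165, 0.151, -0.174, 0.013, 0.22, 0.151, -0.174, 0.013, 0.255, 0.151])

```text
time: 4.7
tool_pos: [0.4575, 0.1244, 0.0306]
tcp_rot: [3.123, 0.337, -0.002]
wrist_force: [-0.2, 0.3, 0.2]
width: 0.599
grip_force: 0.0
```

>>> step_arm(series=[0, 0, 0.004, 0, 0, 0, 0.01, 0, 0, 0, 0.015, 0, 0, 0, 0.019, 0, 0, 0, 0.022, 0, 0, 0, 0.025, 0, 0, 0, 0.025, 0])

```text
time: 5.58
tool_pos: [0.4594, 0.1252, 0.007]
tcp_rot: [3.123, 0.338, -0.001]
wrist_force: [-0.1, 0.5, 0.0]
width: 0.6
grip_force: 0.0
```

```bash
python3 - <<'E'
from h import *
p=shoot("wrist"); save(p,"w2.png"); s=p["state"]; print(s["time"],s["tool_pos"],R.from_rotvec(s["tcp_rot"]).as_matrix().round(3)[:,0])
C=np.array([.629,.298]);a=np.radians(12.4);r=np.array([[np.cos(a),-np.sin(a)],[np.sin(a),np.cos(a)]])
print("rail coords",(s["tool_pos"][:2]-C)@r)
E
```

```text
5.575 [0.45943901 0.12515983 0.00702879] [ 0.977  0.214 -0.001]
rail coords [-0.20272041 -0.13239747]
```

View pics/w2.png

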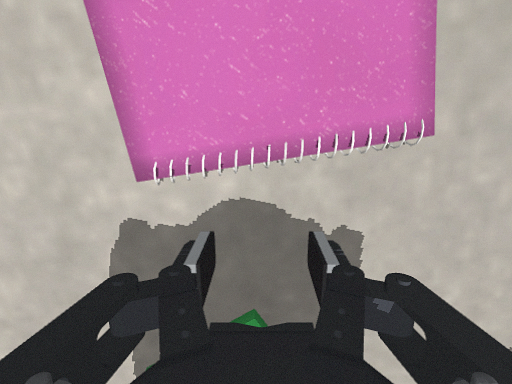

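The image shows the pad ahead of the open fingers, its spiral edge from (137,181) to (434,135). The tips are clear, about 20 mm short. I'll lower them gently until they touch the counter.

>>> step_arm(series=[0, 0, 0.002, 0, 0, 0, 0.004, 0, 0, 0, 0.005, 0, 0, 0, 0.005, 0])

```text
time: 6.12
tool_pos: [0.4596, 0.1252, 0.0021]
tcp_rot: [3.123, 0.338, -0.0]
wrist_force: [-0.4, 0.2, 0.2]
width: 0.597
grip_force: 0.0
```

>>> step_arm(series=[0, 0, 0.001, 0, 0, 0, 0.002, 0, 0, 0, 0.003, 0, 0, 0, 0.003, 0])

```text
time: 6.62
tool_pos: [0.4596, 0.1252, -0.0008]
tcp_rot: [3.123, 0.338, -0.0]
wrist_force: [-1.1, -0.1, -0.6]
width: 0.599
grip_force: 0.0
```

>>> step_arm(series=[0.01, 0, 0, 0, 0.018, 0, 0, 0, 0.026, 0, 0, 0, 0.034, 0, 0, 0, 0.042, 0, 0, 0, 0.05, 0, 0, 0, 0.058, 0, 0, 0, 0.066, 0, 0, 0])

```text
time: 7.62
tool_pos: [0.5246, 0.1394, -0.0008]
tcp_rot: [3.123, 0.338, -0.0]
wrist_force: [-1.6, -0.0, 0.6]
width: 0.601
grip_force: 0.3
```

```bash
python3 - <<'E'
from h import *
p=shoot("side"); q=shoot("wrist")
a=p["image"][190:300,180:300]; a=cv2.resize(a,None,fx=3.5,fy=3.5,interpolation=cv2.INTER_CUBIC)[:384]
im=np.hstack([q["image"][:, 130:460] if 0 else cv2.resize(q["image"],(380,285)),a[:285]])
cv2.imwrite("pics/m3.png",im[:,:800,::-1])
E
```

```text
(no output)
```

View pics/m3.png

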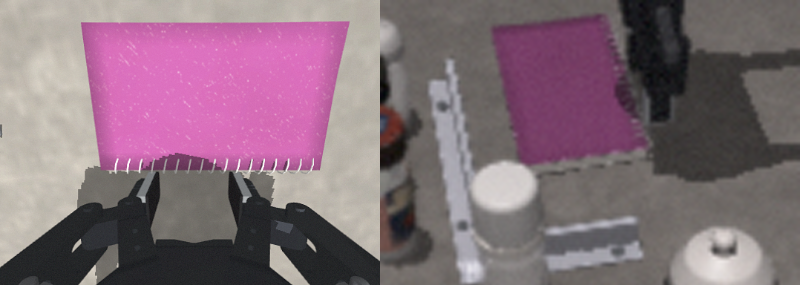

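The composite shows the pad squared up against both fingertips, parallel to the long rail and about 33 mm short of it. I'll continue to the rail.

>>> step_arm(series=[0.007, 0, 0, 0, 0.014, 0, 0, 0, 0.02, 0, 0, 0, 0.025, 0, 0, 0, 0.028, 0, 0, 0, 0.03, 0, 0, 0])

```text
time: 8.48
tool_pos: [0.5535, 0.1457, -0.0007]
tcp_rot: [3.123, 0.338, -0.0]
wrist_force: [-1.5, -0.4, 1.2]
width: 0.598
grip_force: 0.5
```

>>> step_arm(series=[0.001, 0, 0, 0, 0.002, 0, 0, 0, 0.003, 0, 0, 0, 0.003, 0, 0, 0])

```text
time: 8.98
tool_pos: [0.5565, 0.1464, -0.0007]
tcp_rot: [-3.123, -0.338, -0.0]
wrist_force: [-0.4, 0.1, -0.2]
width: 0.598
grip_force: 0.1
```

>>> step_arm(series=[0.001, 0, 0, 0, 0.002, 0, 0, 0, 0.003, 0, 0, 0, 0.003, 0, 0, 0])

```text
time: 9.48
tool_pos: [0.5571, 0.1466, -0.0012]
tcp_rot: [3.123, 0.338, -0.007]
wrist_force: [-6.1, -1.8, 4.1]
width: 0.601
grip_force: 3.3
```

>>> step_arm(series=[-0.018, 0, 0, 0, -0.033, 0, -0.01, 0, -0.033, 0.01, -0.05, -0.15, -0.02, 0.04, -0.06, -0.33, 0, 0.07, -0.06, -0.51, 0.02, 0.1, -0.06, -0.69, 0.04, 0.12, -0.06, -0.87, 0.057, 0.13, -0.06, -1.05])

```text
time: 10.48
tool_pos: [0.6446, 0.031, 0.0595]
tcp_rot: [2.528, 1.863, 0.002]
wrist_force: [-0.5, -0.5, -0.4]
width: 0.598
grip_force: 0.0
```

>>> step_arm(series=[0, 0, 0, -0.18, 0, 0, 0, -0.36, 0, 0, 0, -0.521, 0, 0, 0, -0.521, 0, 0, 0, -0.521])

```text
time: 11.1
tool_pos: [0.6431, 0.0323, 0.0593]
tcp_rot: [1.972, 2.445, 0.001]
wrist_force: [-0.6, 0.3, -0.1]
width: 0.603
grip_force: 0.0
```

```bash
python3 - <<'E'
from h import *
p=shoot("wrist"); save(p,"w4.png"); s=p["state"]; print(s["time"],s["q"].round(2),s["tool_pos"],R.from_rotvec(s["tcp_rot"]).as_matrix().round(3)[:,0])
C=np.array([.629,.298]);a=np.radians(12.4);r=np.array([[np.cos(a),-np.sin(a)],[np.sin(a),np.cos(a)]])
print("rail coords",(s["tool_pos"][:2]-C)@r)
E
```

```text
11.1 [ 0.01  0.36  1.82  0.    0.96 -0.2 ] [0.64313966 0.03227271 0.05934813] [-0.212  0.977 -0.   ]
rail coords [-0.04325123 -0.26256476]
```

View pics/w4.png

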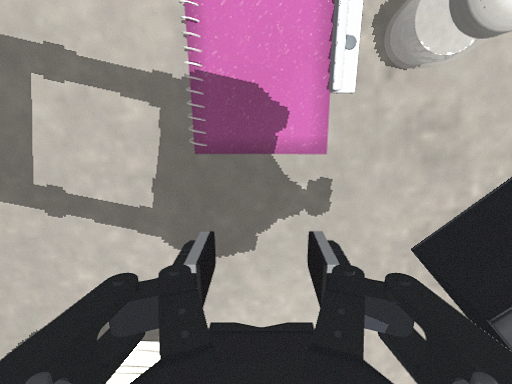

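The view shows the pad's long edge lying along the rail, on the right at about x=330. The pad's end at row 153 is well ahead of the fingertips, which are centred on it. I'll lower and push along the rail.

>>> step_arm(series=[0, 0, 0.025, 0, 0, 0, 0.05, 0, 0, 0, 0.06, 0, 0.008, 0, 0.06, 0, 0.016, 0, 0.06, 0, 0.024, 0, 0.06, 0, 0.032, 0, 0.06, 0, 0.04, 0, 0.06, 0])

```text
time: 12.15
tool_pos: [0.6345, 0.0719, -0.0002]
tcp_rot: [1.968, 2.448, 0.001]
wrist_force: [0.5, -1.5, 1.1]
width: 0.601
grip_force: 0.5
```

>>> step_arm(series=[0.008, 0, 0, 0, 0.016, 0, 0, 0, 0.024, 0, 0, 0, 0.032, 0, 0, 0, 0.04, 0, 0, 0, 0.047, 0, 0, 0, 0.052, 0, 0, 0, 0.052, 0, 0, 0])

```text
time: 13.15
tool_pos: [0.6228, 0.1226, -0.0009]
tcp_rot: [-1.968, -2.448, 0.0]
wrist_force: [-1.3, 0.2, 0.1]
width: 0.599
grip_force: 0.0
```

>>> step_arm(series=[0.002, 0, 0, 0, 0.004, 0, 0, 0, 0.006, 0, 0, 0, 0.008, 0, 0, 0, 0.008, 0, 0, 0])

```text
time: 13.78
tool_pos: [0.6214, 0.1302, -0.0007]
tcp_rot: [-1.969, -2.448, -0.0]
wrist_force: [-1.0, 0.3, 0.7]
width: 0.601
grip_force: 0.0
```

>>> step_arm(series=[0.001, 0, 0, 0, 0.002, 0, 0, 0, 0.003, 0, 0, 0, 0.003, 0, 0, 0])

```text
time: 14.28
tool_pos: [0.6208, 0.133, -0.0007]
tcp_rot: [-1.969, -2.448, -0.0]
wrist_force: [-0.2, -0.9, -0.1]
width: 0.603
grip_force: 0.1
```

>>> step_arm(series=[0.001, 0, 0, 0, 0.002, 0, 0, 0, 0.002, 0, 0, 0])

```text
time: 14.65
tool_pos: [0.6204, 0.1349, -0.0007]
tcp_rot: [1.969, 2.448, 0.0]
wrist_force: [-0.3, -1.0, 0.1]
width: 0.595
grip_force: 0.3
```

>>> step_arm(series=[0.001, 0, 0, 0, 0.002, 0, 0, 0, 0.002, 0, 0, 0])

```text
time: 15.02
tool_pos: [0.6201, 0.135, -0.0007]
tcp_rot: [1.968, 2.447, -0.003]
wrist_force: [0.9, -7.6, 0.9]
width: 0.603
grip_force: 3.7
```

>>> step_arm(series=[0.001, 0, 0, 0, 0.002, 0, 0, 0, 0.002, 0, 0, 0])

```text
time: 15.4
tool_pos: [0.6199, 0.1352, -0.0007]
tcp_rot: [1.966, 2.446, -0.006]
wrist_force: [1.6, -12.8, 0.3]
width: 0.595
grip_force: 6.7
```

>>> step_arm(series=[-0.02, 0, 0, 0, -0.04, 0, 0, 0, -0.04, 0, -0.05, 0, -0.02, 0, -0.1, 0, 0.02, 0, -0.15, 0, 0.06, 0, -0.19, 0, 0.1, 0, -0.22, 0, 0.12, 0, -0.22, 0])

```text
time: 16.4
tool_pos: [0.5955, 0.2581, 0.2233]
tcp_rot: [1.966, 2.447, 0.01]
wrist_force: [0.3, -1.1, -0.7]
width: 0.598
grip_force: 0.0
```

>>> step_arm(series=[0, 0, 0, 0, 0, 0, 0, 0])

```text
time: 16.65
tool_pos: [0.5929, 0.2543, 0.2168]
tcp_rot: [-1.969, -2.446, 0.006]
wrist_force: [0.2, 0.6, -0.7]
width: 0.605
grip_force: 0.0
```

```bash
python3 - <<'E'
from h import *
p=shoot("wrist"); np.save("w5.npy",p,allow_pickle=True); s=p["state"]; print(s["time"],s["tool_pos"])
h=np.array([[.629,.298,0]])
a=np.radians(12.4);rx=np.array([np.cos(a),np.sin(a),0]);ry=np.array([-np.sin(a),np.cos(a),0])
pts=w2px(p,[h[0],h[0]-.1*rx,h[0]-.18*ry,h[0]-.092*rx-.148*ry]); print(pts.round())
lo=np.maximum(pts.min(0)-20,0).astype(int);hi=(pts.max(0)+20).astype(int); print(lo,hi)
c=p["image"][lo[1]:hi[1],lo[0]:hi[0],::-1]; f=min(800/c.shape[1],600/c.shape[0]); print(f)
cv2.imwrite("pics/w5.png",cv2.resize(c,None,fx=f,fy=f,interpolation=cv2.INTER_CUBIC)[:600,:800])
E
```

```text
16.65 [0.59292657 0.25432097 0.21683446]
[[297. 142.]
 [219. 142.]
 [293. 267.]
 [229. 247.]]
[198 121] [317 286]
3.6363636363636362
```

View pics/w5.png

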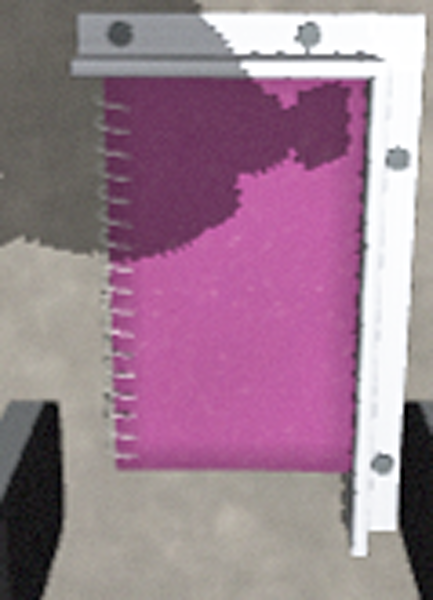

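The pad sits in the corner with both edges along the rails. The thin dark line on the long-rail side (crop x≈360) needs measuring.

```bash
python3 - <<'E'
from h import *
p=np.load("w5.npy",allow_pickle=True).item()
C=np.array([.629,.298]);a=np.radians(12.4);r=np.array([[np.cos(a),-np.sin(a)],[np.sin(a),np.cos(a)]])
f=lambda c,z:((px2w(p,[198+c[0]/3.636-.36,121+c[1]/3.636-.36],z)[0][:2]-C)@r*1000).round(1)
print("rail top edge",f((370,80),.022),f((353,552),.022),"short",f((75,75),.022),f((360,77),.022))
I=p["image"].astype(float)
# profile lines: R-G purple score -> subpixel edges
sc=I[:,:,0]-I[:,:,1]
for row in (165,190,210,230,245):
    x=sc[row,198:317]; g=np.where(x>40)[0]; L=198+g[0]; Rr=198+g[-1]+.5
    w=((px2w(p,[[L,row],[Rr,row]],.011)[:,:2]-C)@r*1000).round(1); print(row,w.tolist(),I[row,int(Rr):int(Rr)+6].mean(1).round())
for col in (240,260,280,290):
    x=sc[121:286,col]; g=np.where(x>25)[0]
    w=((px2w(p,[[col,121+g[0]-.5],[col,121+g[-1]+.5]],.011)[:,:2]-C)@r*1000).round(1); print(col,w.tolist())
E
```

```text
rail top edge [-0.1  1.4] [   0.3 -175.5] short [-97.3   3. ] [-3.4  2.4]
165 [[-88.0, -27.8], [0.1, -27.8]] [110.  70. 136. 233. 253. 254.]
190 [[-89.1, -60.7], [-0.0, -60.6]] [ 82.  77. 169. 249. 252. 247.]
210 [[-88.7, -88.3], [-0.4, -88.2]] [105.  70. 132. 232. 251. 246.]
230 [[-88.3, -117.1], [-0.7, -117.0]] [112.  65. 149. 242. 251. 246.]
245 [[-87.6, -139.6], [0.0, -139.4]] [ 79. 119. 218. 249. 247. 240.]
240 [[-72.1, 1.6], [-75.3, -146.4]]
260 [[-47.4, 0.4], [-47.6, -147.9]]
280 [[-22.6, 1.6], [-19.8, -147.9]]
290 [[-10.3, 1.6], [-5.9, -147.9]]
```

```bash
python3 -c "
from h import *
print(job.finish_job())"
```

```text
the job is handed in; nothing more can be done
None
```

The order pad lies flat in the corner rail, its long edge and one end each within about 2 mm of the rails by camera (about the calibration's accuracy) after I pushed it until it stopped against each; I steered clear of the other items but did not check their positions afterwards, and the job was handed in at about 17 s.

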